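# Slant the long probe thermometer through the dryer's port

### The job

Take the temperature of the air in the drying box: pull the probe thermometer up out of its tube holder, tilt it, and pass its stem slanting down through the small port in the box's front wall, without banging the box, until the tip is at least 7 cm inside and well below the port, while the handle stays outside. Finish holding it still there by the handle, with the tip in free air above the tray and the probe touching nothing but your gripper. Leave the wooden spatula and the other things on the table where they are.

Things in the scene. Friction and masses are not known exactly. Their poses are not given: they have to be found in the camera images.
- probe: Probe thermometer, 274 mm long, 0.12 kg, loose: round steel stem 10 mm thick, 210 mm long; above it a white flat-sided handle 36 (its x) by 26 (its y) by 64 mm (its z). Origin at the stem's free tip, z from tip to handle. Starts upright, tip down, any yaw, in one of two tube holders; tip 12 mm above the table, handle 222 to 286 mm above it.
- probe_tip (a point): Free end (tip) of the probe's steel stem, the probe's origin.
- probe_handle (a point): Centre of the handle, 242 mm from the tip on the stem's axis; the place to grip.
- holder_a: Fixed upright steel tube holder of the probe: foot 76 mm across, tube 44 mm outside with a 16 mm bore, 140 mm high overall, bore floor 12 mm above the table. Origin: centre of its underside. It stands left or right in front of the drying box; its twin is on the other side.
- holder_a_mouth (a point): Centre of the mouth of the probe's holder, 140 mm above the table.
- holder_b: The twin of that holder, same shape and size, in which the wooden spatula stands. Origin at the centre of its underside.
- spatula: Bystander: wooden spatula standing loose in the other holder, round 12 mm handle down, flat blade 45 mm wide and 8 mm thick at the top, 282 mm long, top 294 mm above the table. Origin at its lower end. Leave it alone.
- dryer: Fixed metal drying box, 300 wide (y), 240 deep (x), 264 mm high, walls 4 mm, clear roof, open back. Front wall faces the robot, yawed a little. Origin: under the middle of the front wall's outer face, on the table; x level into the box, z up. Inside, a grey tray with crackers (x 25 to 225 mm), rim 49 mm above the table; above that the box is empty to 260 mm.
- port (a point): Centre of the port in the outer face of the front wall, 190 mm above the table: a rectangular hole through the 4 mm wall, 50 mm wide (y) and 64 mm high (158 to 222 mm above the table), edged in rubber. Its axes are those of the box: x into the box, z up.
- tape: Bystander: cardboard ring lying flat, 90 mm across, 24 mm high. Origin at the centre of its underside.
- bowl: Bystander: steel bowl, 110 mm across, 45 mm high. Origin at the centre of its underside.
- spray: Bystander: white plastic bottle, 64 mm across, 190 mm high. Origin at the centre of its underside.
- tin: Bystander: steel can, 90 mm across, 110 mm high. Origin at the centre of its underside.
- brick: Bystander: wooden block 80 by 50 by 45 mm high. Origin at the centre of its underside.
- mug: Bystander: blue mug, 76 mm across, 85 mm high. Origin at the centre of its underside.

How it is judged:
By the outcome, as a careful person would: the job done as asked, in the order asked, and still so for the second after the job is handed in, while the arm keeps its last pose, push and grip.
It also fails if it takes over 38 s, if anything falls off the work surface, if the arm or the gripper's body presses on something with over 40 N, if the wrist force passes 120 N, or if a joint passes its speed limit or range.

### The arm

A 6-joint arm with a two-finger parallel gripper is mounted at the origin on the work surface. World frame = base frame: x ahead of the robot, y to its left, z up, the work surface at z = 0. Lengths are in m, angles in rad, forces in N, time in s.
With the tool pointing down it reaches from about 0.225 to 0.875 m from the base axis. Payload 3.4 kg.
Tool frame: the origin (TCP) lies between the finger pads; the fingertips stand 8 mm ahead of it and the grasp point (between the pads) lies 11 mm behind it; z points along the fingers, y is the line along which they close (so a half turn about z gives the same grasp; the last joint's range is limited). The gripper opens to 85 mm and grips with 20 to 120 N. Pads are 22 mm wide; open, the fingers measure 114 mm over their backs; the gripper's body (76 mm by 85 mm) begins 54 mm behind the grasp point. The pads swing forward as they close: fully open they stand 13 mm farther back than shut.
Start: joints at [-1.425, 0.276, 1.505, -0, 1.361, -0.121], TCP at [0.152, -0.555, 0.239] pointing down, gripper open.
Joint ranges: [-2.89, 2.89], [-0.75, 2.08], [0.22, 2.7], [-1.18, 4.32], [0.11, 2.71], [-2.7, 2.7]. Speed limits (rad/s): [2.57, 2.57, 3.14, 3.14, 3.14, 3.14].

### API

Orientations are given as a unit quaternion [w, x, y, z].
In Python, from rig import manip gives the robot as it stands.
- The arm moves only by the tool move_arm, never from a script. Its argument "deltas" is a list that holds one entry, the list of rows, each a list of 5 numbers: the shift along the tool's x, y, z normalised to -1 to 1, where 1 is 80 cm, then the turn about the tool's z normalised to -1 to 1, where 1 is 120 degrees, then the closure, from -1 (fully open) to 1 (shut). In form: [[[tx, ty, tz, twist, grip], ...]]. A call has 1 to 12 rows; each row is the pose to reach, as a shift and turn from the pose commanded when the call began, along the tool's axes at that moment; what a row does not reach only later rows make up. A row lasts 1/10 s, in which the tool goes at most 50 mm and 8.59 degrees, less where a joint would pass 70% of its speed; a pose out of reach is approached as far as the arm can. A call with a number of a shift or a turn outside -1 to 1 is refused whole. A call with a gripper value outside its range is refused whole. The fingers move at their own pace and stop on an object; "squeeze" is the grip in N (left out, the last holds). Time passes only in rows, so rows that repeat a pose let the fingers close. It gives the time, the measured TCP pose, the force, the opening and the grip force at its end, in the units of the state.
- manip.get_state(): the state, without advancing time (a new reading comes with each control period).
- manip.get_image(name): name is "scene" or "top" or "wrist"; returns the picture (400x640x3 uint8, red, green, blue); there is no depth.
- manip.camera_params(name): a dict with "fx", "fy", "cx", "cy" (pixels), "R" (3x3) and "t" (3): a world point X has camera coordinates R X + t; the wrist camera has in their place "tool_from_camera" (4x4, takes a point from camera to tool coordinates, whose origin is the TCP and whose axes are the flange's). Camera axes: x right, y down, z forward; pixel columns grow to the right and rows downward; lengths in m; the calibration is good to about 2 mm. A picture is of the moment at which its call begins: read the wrist's pose just before it. camera_params takes no time and is no camera call.
- manip.sign_off(): hands the job in; it is judged then, once.
The state is a dict: "clock": time; "qpos": joint angles; "qd": joint speeds; "effort": joint torques, N m; "position": TCP position; "ee_rot": TCP orientation; "contact_force": force on the tool from outside, world axes, zero at the start; "moment": the same for the moment, N m; "width": finger opening in m; "gripper_force": force on a finger pad.
Only numpy, scipy, OpenCV 4.12 (cv2) and the standard library are available. Lean on these libraries where they do the work, as an engineer would, in place of code of your own. Each camera call takes 0.05 s, during which the arm holds its last target. There are 200 camera calls.

## Working session

There is one attempt and no reset: what is moved stays moved. The work goes in short steps, Python scripts to look and compute and a tool call to move; the robot and the scene stay as the last step left them, time stands still between calls to the robot, and variables do not carry over. Pictures are saved under pics/ and viewed, at most 12 in all, crops included, and the job is handed in when it is done.

Besides the shell and the picture viewer there is one more tool, called as name(argument=value, ...), one argument or row to a line, values as JSON. move_arm: Moves the arm, as the interface text tells. Scaled input: -1 to 1 covers 80 cm each way for a shift and 120 degrees each way for a turn. Its arguments: {"type":"object","properties":{"deltas":{"type":"array","items":{"type":"array","items":{"type":"array","items":{"type":"number","minimum":-1,"maximum":1}}}},"squeeze":{"type":"number"}},"required":["deltas"]}

```bash
mkdir -p pics; python3 - <<'E'
from rig import manip
import cv2,numpy as np
np.set_printoptions(precision=4,suppress=True)
s=manip.get_state();print({k:s[k] for k in('clock','position','ee_rot','width','contact_force')})
for n in('scene','top'):
    im=manip.get_image(n);cv2.imwrite(f'pics/{n}0.png',im[...,::-1]);print(n,manip.camera_params(n))
print(manip.camera_params('wrist'))
E
```

```text
{'clock': 0.0, 'position': array([ 0.1515, -0.5541,  0.2385]), 'ee_rot': array([-0.0009,  0.9911,  0.133 , -0.    ]), 'width': 0.08544360994012323, 'contact_force': array([ 0.6606, -0.8185, -0.2016])}
scene {'fx': 460.3619577246538, 'fy': 460.3619577246538, 'cx': 328.5688878397032, 'cy': 203.78492482426788, 'R': array([[ 0.8736,  0.4867, -0.0064],
       [ 0.2987, -0.5465, -0.7824],
       [-0.3843,  0.6815, -0.6228]]), 't': array([-0.4821, -0.0087,  1.6873])}
top {'fx': 399.4842460650564, 'fy': 399.4842460650564, 'cx': 316.2932175939605, 'cy': 200.2179968130808, 'R': array([[-0.0082, -0.9999,  0.0101],
       [-0.9908,  0.0068, -0.1355],
       [ 0.1354, -0.0111, -0.9907]]), 't': array([0.0061, 0.5389, 1.3277])}
{'fx': 324.3403350276643, 'fy': 324.3403350276643, 'cx': 318.95861312655035, 'cy': 205.66158923073405, 'tool_from_camera': array([[ 0.0007, -0.9459, -0.3244,  0.0832],
       [ 1.    ,  0.0005,  0.0008, -0.0003],
       [-0.0006, -0.3244,  0.9459, -0.1341],
       [ 0.    ,  0.    ,  0.    ,  1.    ]])}
```

View pics/scene0.png

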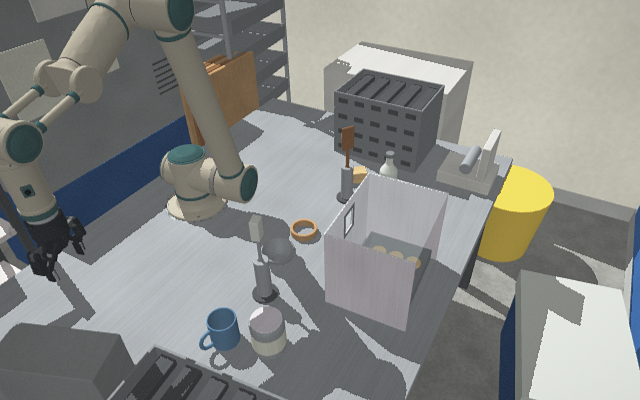

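View pics/top0.png

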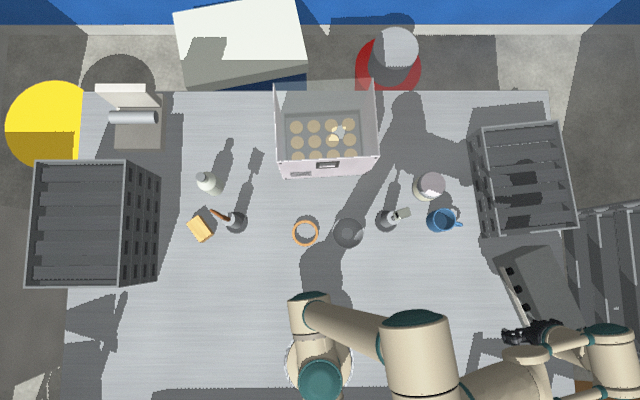

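```bash
python3 - <<'E'
import cv2,numpy as np
t=cv2.imread('pics/top0.png');s=cv2.imread('pics/scene0.png')
r=lambda im,x,y,w,h,k:cv2.resize(im[y:y+h,x:x+w],None,fx=k,fy=k,interpolation=cv2.INTER_NEAREST)
c=np.zeros((600,800,3),np.uint8)
a=r(t,270,145,114,40,7);c[:280,:798]=a
b=r(t,370,195,50,40,8);c[280:600,:400]=b
d=r(s,235,205,50,40,8);c[280:600,400:]=d
cv2.imwrite('pics/c1.png',c)
c=np.zeros((600,800,3),np.uint8)
c[:]=r(s,310,170,100,75,8)
cv2.imwrite('pics/c2.png',c)
E
```

```text
(no output)
```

View pics/c1.png

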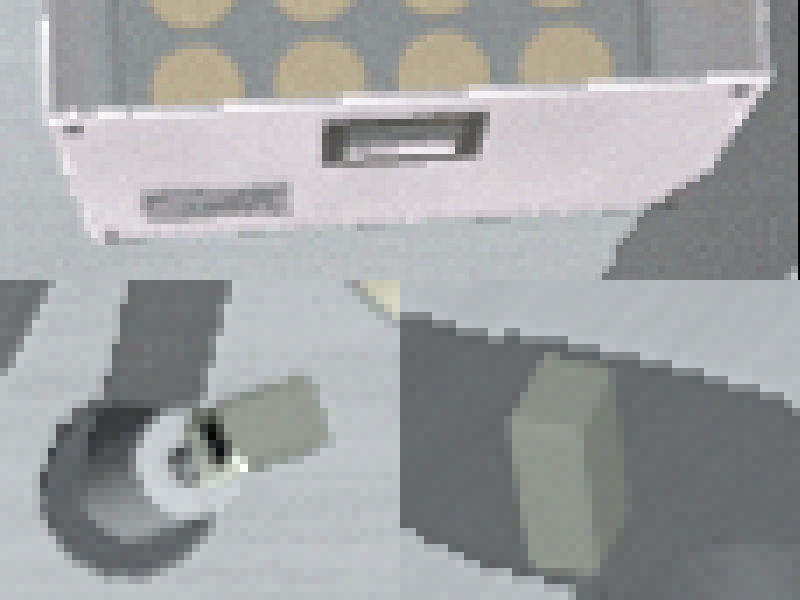

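View pics/c2.png

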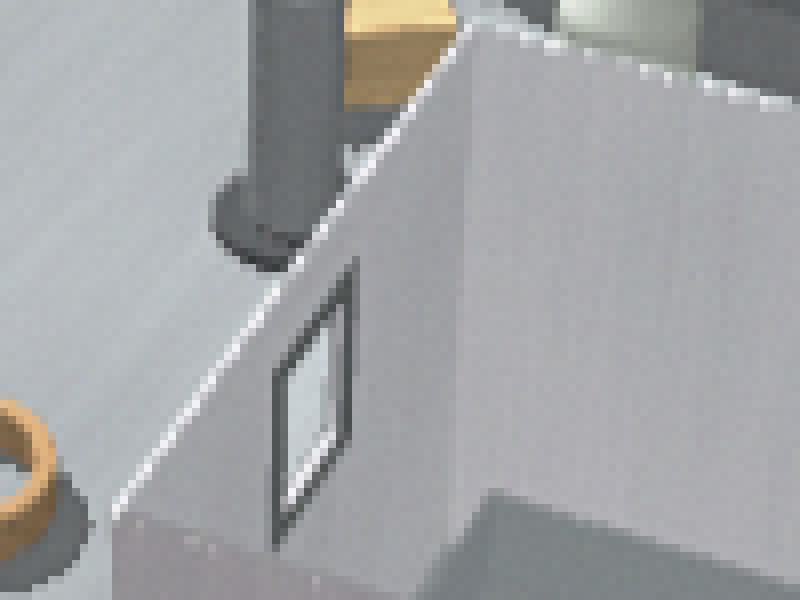

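```bash
cat > h.py <<'E'
from rig import manip
import numpy as np
np.set_printoptions(precision=4,suppress=True)
P={n:manip.camera_params(n) for n in('scene','top')}
def ray(n,u,v,z):
    p=P[n];c=-p['R'].T@p['t'];d=p['R'].T@np.array([(u-p['cx'])/p['fx'],(v-p['cy'])/p['fy'],1])
    return c+d*(z-c[2])/d[2]
E
python3 - <<'E'
from h import *
f=lambda x,y:(270+x/7,145+y/7)
print('wall top',a:=ray('top',*f(50,118),.264),b:=ray('top',*f(772,78),.264),np.linalg.norm(a-b),(a+b)/2,np.degrees(np.arctan2(*(a-b)[:2]))*-1)
print('wall bot',ray('top',*f(103,240),0),ray('top',*f(600,212),0))
print('port',ray('top',*f(404,138),.19),[ray('top',*f(*q)) if 0 else ray('top',*f(q[0],q[1]),q[2])[:2] for q in((322,117,.222),(488,112,.222),(325,165,.158),(480,160,.158))])
g=lambda x,y:(235+(x-400)/8,205+(y-280)/8)
q=np.array([ray('scene',*g(*c),.286) for c in((514,420),(548,353),(612,364),(585,430))]);print(q,q.mean(0),np.linalg.norm(np.diff(q,axis=0),axis=1))
print('wall top scene',ray('scene',310+470/8,170+20/8,.264),ray('scene',310+115/8,170+512/8,.264))
print('port scene',[ray('scene',310+x/8,170+y/8,z)[:2] for x,y,z in((355,262,.222),(277,372,.222),(350,438,.158),(277,548,.158))])
k=lambda x,y:(370+x/8,195+(y-280)/8)
q=np.array([ray('top',*k(*c),.286) for c in((305,375),(328,440))]);print(q)
print('mouth',ray('top',*k(190,462),.14))
for n,x,y,z in(('mug',442,219,.085),('tin',430,185,.11),('bowl',348,232,.045),('tape',305,233,.024)):print(n,ray('top',x,y,z))
E
```

```text
wall top [0.6199 0.1162 0.264 ] [ 0.6351 -0.1814  0.264 ] 0.29799757033533125 [ 0.6275 -0.0326  0.264 ] 2.9139023879642316
wall bot [0.6193 0.1125 0.    ] [ 0.6321 -0.1387  0.    ]
port [ 0.6276 -0.0322  0.19  ] [array([0.6296, 0.004 ]), array([ 0.6314, -0.0669]), array([0.6227, 0.0021]), array([ 0.6246, -0.0675])]
[[ 0.4683 -0.2553  0.286 ]
 [ 0.4581 -0.2235  0.286 ]
 [ 0.4793 -0.2181  0.286 ]
 [ 0.4907 -0.2485  0.286 ]] [ 0.4741 -0.2363  0.286 ] [0.0334 0.0219 0.0324]
wall top scene [0.6247 0.1171 0.264 ] [ 0.6426 -0.181   0.264 ]
port scene [array([0.6293, 0.0157]), array([ 0.6331, -0.0519]), array([ 0.6394, -0.0043]), array([ 0.6432, -0.0691])]
[[ 0.4844 -0.2508  0.286 ]
 [ 0.4616 -0.2579  0.286 ]]
mouth [ 0.4675 -0.2397  0.14  ]
mug [ 0.4673 -0.4096  0.085 ]
tin [ 0.5764 -0.3678  0.11  ]
bowl [ 0.4293 -0.1035  0.045 ]
tape [0.4281 0.0413 0.024 ]
```

move_arm(
  deltas=[
    [[0,0,-0.0625,0,-1],[0,0,-0.125,0,-1],[0.492,-0.275,-0.125,-0.0225,-1],[0.492,-0.275,-0.125,-0.0225,-1],[0.492,-0.275,-0.125,-0.0225,-1],[0.492,-0.275,-0.125,-0.0225,-1],[0.492,-0.275,-0.125,-0.0225,-1],[0.492,-0.275,-0.125,-0.0225,-1],[0.492,-0.275,-0.125,-0.0225,-1],[0.492,-0.275,-0.125,-0.0225,-1],[0.492,-0.275,-0.125,-0.0225,-1],[0.492,-0.275,-0.125,-0.0225,-1]],
  ],
)

```text
clock: 1.3
position: [0.4767, -0.2339, 0.3386]
ee_rot: [-0.002, 0.987, 0.16, 0.001]
contact_force: [-0.9, -1.1, -0.9]
width: 0.0853
gripper_force: 0.0
```

move_arm(
  deltas=[
    [[0,0,0,0,-1],[0,0,0,0,-1],[0,0,0,0,-1]],
  ],
)

```text
clock: 1.6
position: [0.4722, -0.2399, 0.3392]
ee_rot: [0.0, 0.988, 0.155, -0.0]
contact_force: [0.1, 0.1, -0.2]
width: 0.0859
gripper_force: 0.0
```

```bash
python3 - <<'E'
from h import *
import cv2
s=manip.get_state();print(s['clock'],s['position'],s['ee_rot'],s['qpos'])
im=manip.get_image('wrist');cv2.imwrite('pics/w1.png',im[...,::-1])
E
```

```text
1.6 [ 0.4722 -0.2399  0.3392] [ 0.0001  0.9879  0.1552 -0.0003] [-0.6009  0.1666  1.4082 -0.0007  1.5671  0.6582]
```

View pics/w1.png

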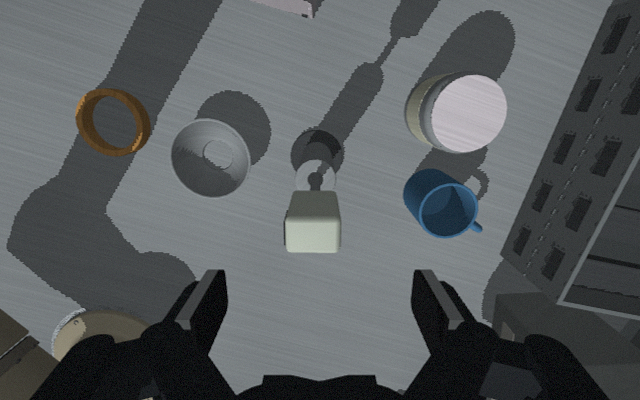

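```bash
cat >> h.py <<'E'
from scipy.spatial.transform import Rotation as Ro
def wray(s,u,v,z):
    p=manip.camera_params('wrist');T=p['tool_from_camera']
    R=Ro.from_quat(np.roll(s['ee_rot'],-1)).as_matrix()
    c=R@T[:3,3]+s['position'];d=R@T[:3,:3]@np.array([(u-p['cx'])/p['fx'],(v-p['cy'])/p['fy'],1])
    return c+d*(z-c[2])/d[2]
E
python3 - <<'E'
from h import *
import cv2
s=manip.get_state()
im=cv2.imread('pics/w1.png');c=cv2.cvtColor(im,cv2.COLOR_BGR2HSV)[180:265,270:355]
g=im[180:265,270:355].max(2)
m=(g>190).astype(np.uint8);n,l,st,ce=cv2.connectedComponentsWithStats(m);
print(st,ce+[270,180]);
for r in(185,200,215,225,235,250): print(r,im[r,280:346:4].max(1))
q=np.array([wray(s,u,v,.286) for u,v in((286,223),(341,222),(341,252),(286,252))]);print(q,q.mean(0),np.linalg.norm(np.diff(q,axis=0),axis=1),np.degrees(np.arctan2(*(q[2]-q[3])[:2])))
print(wray(s,314,184,.14),'mouth')
E
```

```text
[[   0    0   85   85 6982]
 [  24   44    1    1    1]
 [  24   49    1    1    1]
 [  29   51    1    1    1]
 [  20   54    2    2    2]
 [  23   54    1    1    1]
 [  18   54   37   18  202]
 [  31   54    3    2    3]
 [  48   54    1    1    1]
 [  34   57    1    1    1]
 [  37   56    1    1    1]
 [  35   58    3    3    4]
 [  43   58    3    3    3]
 [  48   60    1    1    1]
 [  17   63    1    1    1]
 [  37   62    6    4   11]
 [  44   67    1    1    1]
 [  57   70    6    2    7]
 [  64   71    1    1    1]] [[312.3632 221.1985]
 [294.     224.    ]
 [294.     229.    ]
 [299.     231.    ]
 [290.5    234.5   ]
 [293.     234.    ]
 [299.7822 245.8416]
 [302.     234.6667]
 [318.     234.    ]
 [304.     237.    ]
 [307.     236.    ]
 [306.     239.25  ]
 [314.     239.    ]
 [318.     240.    ]
 [287.     243.    ]
 [309.4545 243.    ]
 [314.     247.    ]
 [329.2857 250.8571]
 [334.     251.    ]]
185 [135 138 132 130 145 143 139 140  65  63  96 130 138 136 132 134 132]
200 [137 136 137  82  88  86  84  83  86  80  80  82  91  84  77 133 133]
215 [138 142  82  87  87  83  89  84  89  84  86  85  84  81  84 115 133]
225 [128  58 184 183 187 186 181 184 182 179 185 186 180 180 169 102 136]
235 [131  49 183 190 190 184 190 188 190 186 189 185 184 183 165 104 139]
250 [136 132 202 188 195 194 194 193 195 192 190 187 191 189 166 134 136]
[[ 0.4732 -0.2179  0.286 ]
 [ 0.4843 -0.2503  0.286 ]
 [ 0.4647 -0.2571  0.286 ]
 [ 0.4539 -0.2235  0.286 ]] [ 0.469  -0.2372  0.286 ] [0.0342 0.0207 0.0353] 162.13668861793178
[ 0.4642 -0.2369  0.14  ] mouth
```

move_arm(
  deltas=[
    [[0,-0.0044,0.03,0,-1],[0,-0.0044,0.06,0,-1],[0,-0.0044,0.09,0,-1],[0,-0.0044,0.12,0,-1],[0,-0.0044,0.12,0,-1],[0,-0.0044,0.12,0,1],[0,-0.0044,0.12,0,1],[0,-0.0044,0.12,0,1],[0,-0.0044,0.12,0,1],[0,-0.0044,0.12,0,1],[0,-0.0044,0.12,0,1],[0,-0.0044,0.12,0,1]],
  ],
  squeeze=40,
)

```text
clock: 2.85
position: [0.4728, -0.2357, 0.2447]
ee_rot: [0.001, 0.988, 0.156, 0.001]
contact_force: [-0.7, 0.2, 6.4]
width: 0.0355
gripper_force: 40.5
```

move_arm(
  deltas=[
    [[0,0,0,0,1],[0,0,0,0,1],[0,0,-0.0125,0,1],[0,0,-0.025,0,1],[0,0,-0.025,0,1]],
  ],
)

```text
clock: 3.35
position: [0.473, -0.2359, 0.265]
ee_rot: [0.001, 0.988, 0.156, 0.001]
contact_force: [-0.4, 0.4, -1.3]
width: 0.0353
gripper_force: 40.2
```

move_arm(
  deltas=[
    [[0,0,-0.05,0,1],[0,0,-0.1,0,1],[0,0,-0.15,0,1],[0,0,-0.17,0,1],[0,0,-0.17,0,1],[0.015,0.0055,-0.17,0.06,1],[0.0306,0.011,-0.17,0.125,1],[0.0306,0.011,-0.17,0.125,1],[0.0306,0.011,-0.17,0.125,1]],
  ],
)

```text
clock: 4.25
position: [0.4975, -0.2359, 0.3976]
ee_rot: [-0.001, 1.0, 0.028, -0.002]
contact_force: [-0.5, -0.5, -0.9]
width: 0.036
gripper_force: 41.8
```

move_arm(
  deltas=[
    [[0,0,0.03,0,1],[0,0,0.06,0,1],[0,0,0.09,0,1],[0,0,0.104,0,1],[0,0,0.104,0,1],[0,0,0.104,0,1]],
  ],
  squeeze=25,
)

```text
clock: 4.85
position: [0.4978, -0.2363, 0.3167]
ee_rot: [0.0, 1.0, 0.026, -0.0]
contact_force: [0.1, 0.0, -0.7]
width: 0.0356
gripper_force: 41.7
```

```bash
python3 - <<'E'
from h import *
import cv2
s=manip.get_state();print(s['clock'],s['position'],s['ee_rot'],s['contact_force'],s['width'])
a=manip.get_image('scene')[170:320,160:360,::-1];b=manip.get_image('wrist')[...,::-1]
cv2.imwrite('pics/d1.png',np.vstack([cv2.resize(a,(400,300),interpolation=0),cv2.resize(b,(400,250))]))
E
```

```text
4.85 [ 0.4978 -0.2363  0.3167] [ 0.0003  0.9997  0.0264 -0.0002] [ 0.0951  0.0387 -0.7289] 0.03559635934244648
```

View pics/d1.png

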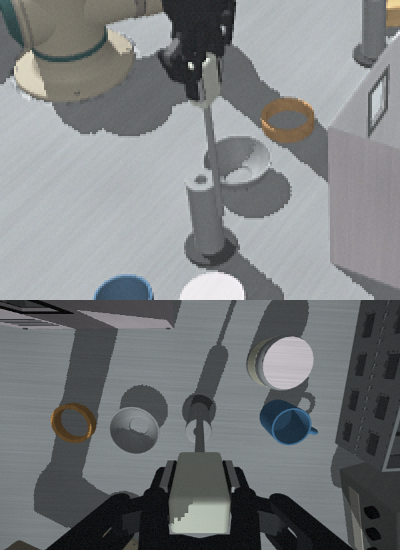

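move_arm(
  deltas=[
    [[-0.014,0,0,0,1],[-0.0278,0,0.0025,0,1],[-0.038,0,0.0035,0,1],[-0.048,0,0.0045,0,1],[-0.058,0,0.0065,0,1],[-0.068,0,0.0084,0,1],[-0.078,0,0.011,0,1],[-0.0874,0,0.014,0,1],[-0.0874,0,0.014,0,1]],
  ],
  squeeze=25,
)

```text
clock: 5.85
position: [0.4269, -0.2395, 0.3046]
ee_rot: [-0.0, 1.0, 0.026, -0.001]
contact_force: [1.3, -0.0, 0.6]
width: 0.0359
gripper_force: 40.8
```

```bash
python3 - <<'E'
from h import *
import cv2
s=manip.get_state();print(s['clock'],s['position'],s['contact_force'],s['moment'],s['width'])
a=manip.get_image('scene')[170:320,160:360,::-1];b=manip.get_image('wrist')[...,::-1]
cv2.imwrite('pics/d2.png',np.vstack([cv2.resize(a,(400,300),interpolation=0),cv2.resize(b,(400,250))]))
E
```

```text
5.85 [ 0.4269 -0.2395  0.3046] [ 1.2553 -0.0271  0.6214] [ 0.0315 -0.2366  0.0306] 0.035898450308829204
```

View pics/d2.png

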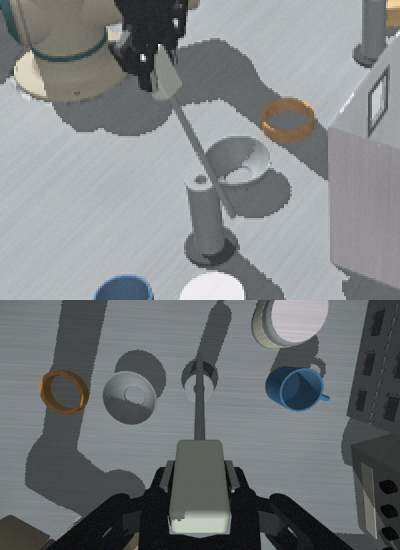

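move_arm(
  deltas=[
    [[-0.0095,0,0.0035,0,1],[-0.019,0,0.0073,0,1],[-0.028,0,0.0115,0,1],[-0.0372,0,0.0161,0,1],[-0.0546,0,0.0265,0,1],[-0.063,0,0.0325,0,1],[-0.0711,0,0.0385,0,1],[-0.079,0,0.045,0,1],[-0.0863,0,0.0519,0,1],[-0.095,0,0.0604,0,1],[-0.095,0,0.0604,0,1]],
  ],
)

```text
clock: 7.05
position: [0.3511, -0.2432, 0.2555]
ee_rot: [-0.001, 1.0, 0.026, -0.001]
contact_force: [0.8, 1.1, 0.0]
width: 0.0354
gripper_force: 40.0
```

move_arm(
  deltas=[
    [[0,0,0,0,1],[0,0,0,0,1],[0,0,0,0,1],[0,0,-0.03,0,1],[0,0,-0.06,0,1],[0,0,-0.09,0,1],[0,0,-0.12,0,1],[0,0,-0.13,0,1],[0,0,-0.13,0,1],[0,0,-0.13,0,1]],
  ],
  squeeze=100,
)

```text
clock: 8.05
position: [0.352, -0.2434, 0.3594]
ee_rot: [-0.001, 1.0, 0.026, -0.001]
contact_force: [-0.3, 0.4, -2.2]
width: 0.0351
gripper_force: 99.8
```

```bash
python3 - <<'E'
from h import *
import cv2
s=manip.get_state();print(s['clock'],s['position'],s['ee_rot'],s['contact_force'],s['moment'],s['width'],s['gripper_force'],s['qpos'])
a=manip.get_image('scene')[:,:,::-1];cv2.imwrite('pics/e_scene.png',a);b=manip.get_image('top')[...,::-1];cv2.imwrite('pics/e_top.png',b)
cv2.imwrite('pics/e.png',np.vstack([cv2.resize(a[120:270,160:360],(800,600),interpolation=0)]))
E
```

```text
8.05 [ 0.352  -0.2434  0.3594] [-0.0006  0.9997  0.0261 -0.0008] [-0.2661  0.3841 -2.2186] [0.0568 0.0705 0.0354] 0.03510428389075983 99.83944058418274 [-0.7676  0.0011  1.5464 -0.0003  1.5961  0.751 ]
```

View pics/e.png

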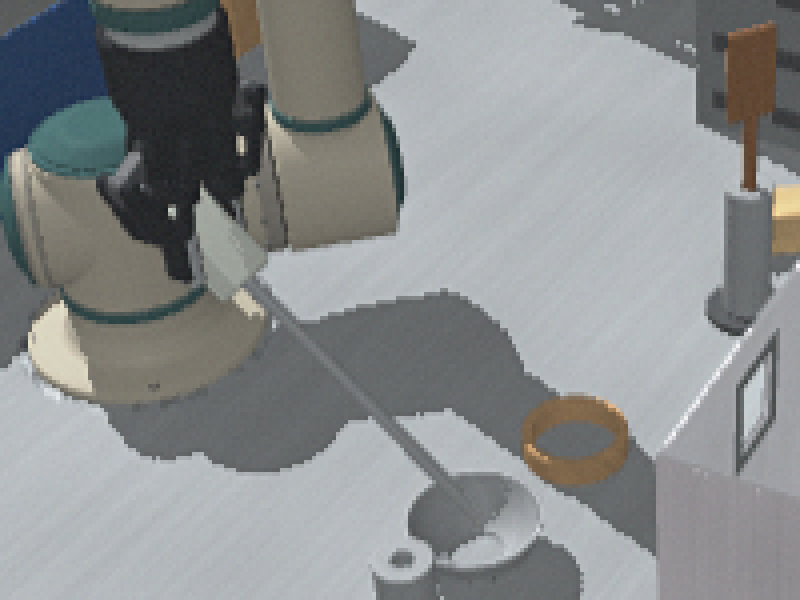

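```bash
python3 - <<'E'
from h import *
s=manip.get_state();R=Ro.from_quat(np.roll(s['ee_rot'],-1)).as_matrix();G=s['position']-.011*R[:,2]
p=P['scene'];c=-p['R'].T@p['t'];n=R[:,1]
for x,y in((255,283),(320,350),(400,430),(450,485),(488,528)):
    u,v=160+x/4,120+y/4
    d=p['R'].T@np.array([(u-p['cx'])/p['fx'],(v-p['cy'])/p['fy'],1]);X=c+d*(n@(G-c))/(n@d)
    r=R.T@(X-G);print(X,r[[0,2]]*1000,np.degrees(np.arctan2(r[0],r[2])),np.hypot(r[0],r[2]))
E
```

```text
[ 0.3872 -0.2414  0.3473] [35.3401 22.7818] 57.19240485347022 0.042046774288456885
[ 0.4303 -0.2391  0.3082] [78.6191 61.7845] 51.83721472823476 0.09999147827579348
[ 0.4846 -0.2362  0.2614] [133.1126 108.4578] 50.82745671079877 0.17170336330659616
[ 0.5186 -0.2343  0.2271] [167.2234 142.6316] 49.53780446737253 0.2197895433975992
[ 0.5447 -0.2329  0.1996] [193.4293 170.1023] 48.67150867089017 0.2575843827965593
```

```bash
python3 - <<'E'
import cv2,numpy as np
t=cv2.imread('pics/e_top.png');s=cv2.imread('pics/e_scene.png')
a=cv2.resize(t[185:285,320:420],(600,600),interpolation=0);b=cv2.resize(s[235:265,265:295],(200,200),interpolation=0)
c=np.zeros((600,800,3),np.uint8);c[:,:600]=a;c[:200,600:]=b;cv2.imwrite('pics/e2.png',c)
E
```

```text
(no output)
```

View pics/e2.png

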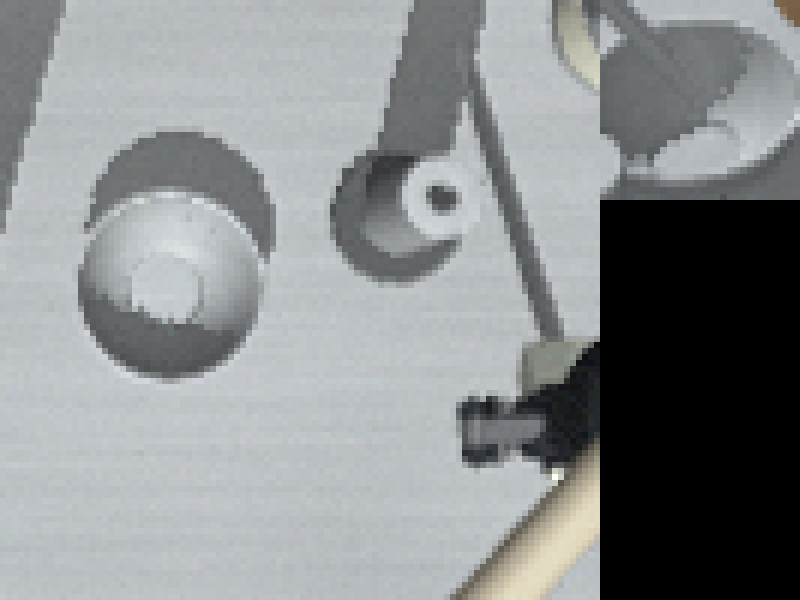

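```bash
cat >> h.py <<'E'
def tri(a,b):
    A=[];B=[]
    for n,(u,v) in(('top',a),('scene',b)):
        p=P[n];M=np.array([[p['fx'],0,p['cx']],[0,p['fy'],p['cy']],[0,0,1]])@np.c_[p['R'],p['t']]
        for r in(u*M[2]-M[0],v*M[2]-M[1]):
            A.append(r[:3]/np.linalg.norm(r[:3]));B.append(-r[3]/np.linalg.norm(r[:3]))
    X,res,_,_=np.linalg.lstsq(np.array(A),np.array(B),rcond=None);return X,np.sqrt(res)
E
python3 - <<'E'
from h import *
s=manip.get_state();R=Ro.from_quat(np.roll(s['ee_rot'],-1)).as_matrix();G=s['position']-.011*R[:,2]
T,e=tri((398.9,196.3),(281.5,250.5));H,f=tri((412.2,241.3),(223.3,190));
print(G,T,e,H,f,T-H,np.linalg.norm(T-H));d=T-H
print('tilt',np.degrees(np.arctan2(np.hypot(*d[:2]),-d[2])),'head',np.degrees(np.arctan2(d[1],d[0])),'T tool',R.T@(T-G),'H tool',R.T@(H-G), 'hand', R.T@(T-G-d/np.linalg.norm(d)*.242))
E
```

```text
[ 0.3519 -0.2433  0.3701] [ 0.5346 -0.2381  0.2036] [0.0146] [ 0.3869 -0.2423  0.3501] [0.0001] [ 0.1477  0.0042 -0.1465] 0.20802012960663796
tilt 45.245342680505416 head 1.610603600332897 T tool [0.183  0.0046 0.1661] H tool [0.035  0.0008 0.02  ] hand [ 0.0108  0.0002 -0.0039]
```

move_arm(
  deltas=[
    [[0.005,-0.03,-0.03,0,1],[0.015,-0.06,-0.03,0,1],[0.025,-0.09,-0.03,0,1],[0.035,-0.12,-0.03,0,1],[0.045,-0.15,-0.03,0,1],[0.055,-0.18,-0.03,0,1],[0.065,-0.21,-0.03,0,1],[0.0759,-0.235,-0.03,0,1],[0.0759,-0.245,-0.03,0,1],[0.0759,-0.245,-0.03,0,1],[0.0759,-0.245,-0.03,0,1],[0.0759,-0.245,-0.03,0,1]],
  ],
)

```text
clock: 9.35
position: [0.4026, -0.0457, 0.3843]
ee_rot: [0.0, 1.0, 0.025, -0.0]
contact_force: [0.1, 0.5, -1.1]
width: 0.0348
gripper_force: 100.2
```

```bash
python3 - <<'E'
from h import *
import cv2
s=manip.get_state();print(s['clock'],s['position'],s['ee_rot'],s['contact_force'],s['moment'],s['width'],s['gripper_force'])
a=manip.get_image('scene')[:,:,::-1];cv2.imwrite('pics/f_scene.png',a);b=manip.get_image('top')[...,::-1];cv2.imwrite('pics/f_top.png',b)
cv2.imwrite('pics/f.png',np.hstack([cv2.resize(a[130:230,270:370],(400,400),interpolation=0),cv2.resize(b[140:240,280:380],(400,400),interpolation=0)]))
E
```

```text
9.35 [ 0.4026 -0.0457  0.3843] [ 0.0003  0.9997  0.0254 -0.0003] [ 0.0728  0.5098 -1.1406] [-0.0582  0.0466 -0.0836] 0.03481732875565424 100.16482472419739
```

View pics/f.png

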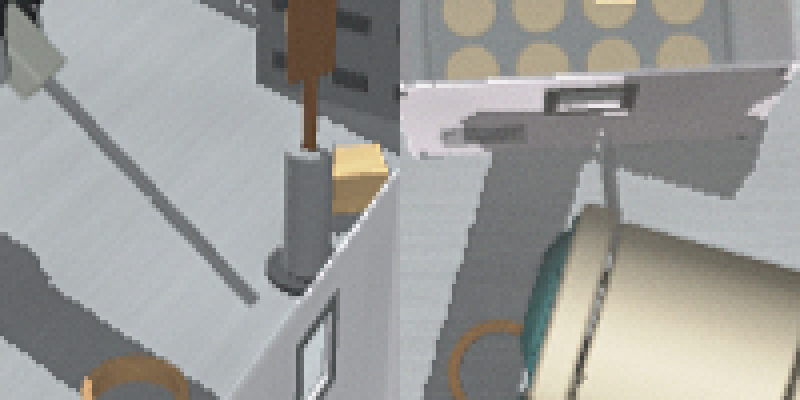

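```bash
python3 - <<'E'
from h import *
s=manip.get_state();R=Ro.from_quat(np.roll(s['ee_rot'],-1)).as_matrix();G=s['position']-.011*R[:,2]
T,e=tri((330.6,173.2),(333.5,204.9));print(G,T,e,'tool',R.T@(T-G))
p=P['scene'];c=-p['R'].T@p['t'];n=R[:,1];L=[]
for x,y in((50,87),(150,192),(254,299)):
    u,v=270+x/4,130+y/4
    d=p['R'].T@np.array([(u-p['cx'])/p['fx'],(v-p['cy'])/p['fy'],1]);X=c+d*(n@(T-c))/(n@d);L.append(R.T@(X-T));print(L[-1])
d=L[2]-L[0];th=np.arctan2(d[0],d[2]);print(np.degrees(th),np.linalg.norm(d))
bx=np.array([np.cos(np.radians(3.1)),np.sin(np.radians(3.1)),0]);by=np.array([-bx[1],bx[0],0])
pt=np.array([.630,-.032,.19]);r=T-pt;print('tip in port frame',r@bx,r@by,r[2],'height at wall',r[2]+(r@bx)/np.tan(th))
E
```

```text
[ 0.4028 -0.0457  0.3955] [ 0.5911 -0.0385  0.2375] [0.0003] tool [0.1884 0.0023 0.158 ]
[-0.155  0.    -0.132]
[-0.08   -0.     -0.0673]
[-0.0002 -0.     -0.0004]
49.62817534734731 0.20315604538308615
tip in port frame -0.03923185992344244 -0.00438219310718683 0.04751303121330064 height at wall 0.014157353503342886
```

move_arm(
  deltas=[
    [[0,-0.0044,0.01,0,1],[0,-0.0044,0.0175,0,1],[0.014,-0.0044,0.03,0,1],[0.028,-0.0044,0.043,0,1],[0.042,-0.0044,0.0557,0,1],[0.056,-0.0044,0.0684,0,1],[0.07,-0.0044,0.081,0,1],[0.084,-0.0044,0.0938,0,1],[0.084,-0.0044,0.0938,0,1]],
  ],
)

```text
clock: 10.35
position: [0.4707, -0.0377, 0.3074]
ee_rot: [-0.0, 1.0, 0.026, -0.001]
contact_force: [-0.6, -0.2, -1.9]
width: 0.0348
gripper_force: 100.2
```

move_arm(
  deltas=[
    [[0.012,0,0.011,0,1],[0.024,0,0.022,0,1],[0.036,0,0.033,0,1],[0.048,0,0.0436,0,1],[0.06,0,0.0545,0,1],[0.072,0,0.0654,0,1],[0.084,0,0.0763,0,1],[0.09,0,0.0818,0,1],[0.09,0,0.0818,0,1],[0.09,0,0.0818,0,1]],
  ],
)

```text
clock: 11.35
position: [0.5416, -0.0341, 0.2441]
ee_rot: [0.0, 1.0, 0.026, -0.0]
contact_force: [0.1, -0.4, -1.4]
width: 0.0347
gripper_force: 100.2
```

```bash
python3 - <<'E'
from h import *
import cv2
s=manip.get_state();print(s['clock'],s['position'],s['ee_rot'],s['contact_force'],s['moment'],s['width'],s['gripper_force'])
a=manip.get_image('scene')[:,:,::-1];cv2.imwrite('pics/g_scene.png',a);b=manip.get_image('top')[...,::-1];cv2.imwrite('pics/g_top.png',b)
cv2.imwrite('pics/g.png',np.hstack([cv2.resize(a[150:270,300:420],(400,400),interpolation=0),cv2.resize(b[90:190,280:380],(400,400),interpolation=0)]))
E
```

```text
11.35 [ 0.5416 -0.0341  0.2441] [ 0.      0.9997  0.0261 -0.0002] [ 0.0547 -0.425  -1.4171] [-0.028  -0.0066  0.0249] 0.03472737921239992 100.16508936882019
```

View pics/g.png

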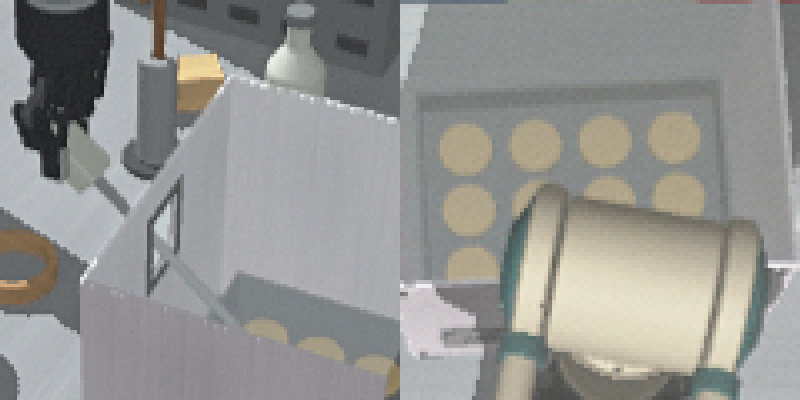

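```bash
python3 - <<'E'
from h import *
s=manip.get_state();R=Ro.from_quat(np.roll(s['ee_rot'],-1)).as_matrix();G=s['position']-.011*R[:,2]
p=P['scene'];c=-p['R'].T@p['t'];n=R[:,1]
bx=np.array([np.cos(np.radians(3.1)),np.sin(np.radians(3.1)),0]);by=np.array([-bx[1],bx[0],0]);pt=np.array([.630,-.032,.19])
for x,y in((97,177),(120,207),(170,255),(205,293),(235,324)):
    u,v=300+x*.3,150+y*.3
    d=p['R'].T@np.array([(u-p['cx'])/p['fx'],(v-p['cy'])/p['fy'],1]);X=c+d*(n@(G+.002*n-c))/(n@d);r=X-pt;print(r@bx,r@by,r[2])
r=G+R@[.1884,.0023,.158]-pt;print('tip',r@bx,r@by,r[2]);X=pt+r;q=p['R']@X+p['t'];print(q[:2]/q[2]*p['fx']+[p['cx'],p['cy']])
E
```

```text
-0.055557732953445974 0.0005760264135687694 0.04474694300332155
-0.033936392418138873 0.0005252396056807346 0.01961556166489592
0.013499761854477918 0.0004194641799908598 -0.01657018159196183
0.04717442295029026 0.00034292088898807286 -0.04713638889088262
0.07623906666186879 0.00027737555936037817 -0.07177581898273427
tip 0.10007728544695263 -7.648202205904914e-05 -0.09231352931192774
[377.7841 254.921 ]
```

```bash
python3 -c "
from rig import manip
print(manip.sign_off())"
```

```text
the job is handed in; nothing more can be done
None
```

I handed the job in with the probe held still by the handle, its stem slanting about 49° from vertical through the port; by my camera estimate the tip is about 10 cm inside and 9 cm below the port centre, with the handle outside. The tip was hidden behind the box's side wall in the last picture, so its position is calculated from the arm pose and visible stem. The force readings showed nothing but the probe's weight, and I touched none of the other things; to tilt the probe I leaned its stem against the rim of its own fixed holder.

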